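# Clear the scraper from a tape head and hold its roller arm back for threading

## Robot

A 6-joint arm with a two-finger parallel gripper is mounted at the origin on the work surface. World frame = base frame: x ahead of the robot, y to its left, z up, the work surface at z = 0. Lengths are in m, angles in rad, forces in N, time in s.
With the tool pointing down it reaches from about 0.3 to 0.875 m from the base axis. Payload 6.4 kg.
Tool frame: the origin (TCP) lies midway between the tips of the shut fingers; the grasp point (between the pads) lies env.grip_depth behind it (env.grip_depth is the distance from the TCP to the grasp point, in m); z points along the fingers, y is the line along which they close (so a half turn about z gives the same grasp; the last joint's range is limited). The gripper opens to 85 mm and grips with 20 to 120 N. Pads are 22 mm wide; open, the fingers measure 114 mm over their backs; the gripper's body (76 mm by 85 mm) begins 54 mm behind the grasp point. The pads swing forward as they close: fully open they stand 13 mm farther back than shut.
Start: joints at [-1.426, 0.181, 1.607, -0, 1.354, -0.206], TCP at [0.198, -0.54, 0.231] pointing down, gripper open.
Joint ranges: [-2.99, 2.99], [-0.89, 2.07], [0.3, 2.58], [-1.14, 4.28], [0, 2.63], [-3.12, 3.12]. Speed limits (rad/s): [2.57, 2.57, 3.01, 3.14, 3.14, 3.14].

## Interface

Orientations are given as a rotation vector (axis times angle).
In Python, from station import env gives the robot as it stands.
- The arm moves only by the tool send_rows, never from a script. Its argument "series" is text: rows parted by semicolons, each of 6 numbers parted by spaces: the shift along the tool's x, y, z scaled (see below), then the turn, a rotation vector about the tool's x, y, z scaled (see below). In form: tx ty tz wx wy wz; .... A call has 1 to 8 rows; each row shifts and turns the commanded pose from where the row before left it, along the tool's axes as they then stand; what a row does not reach is not made up. The controller multiplies each number of a shift by 0.5 m and each number of a turn by 0.5 rad. A row lasts 1/12 s, in which the tool goes at most 41.7 mm and 7.16 degrees, less where a joint would pass 70% of its speed; a pose out of reach is approached as far as the arm can. A call with a number of a shift or a turn outside -1 to 1 is refused whole. A call with a gripper value outside its range is refused whole. "grip" is the opening, from 0 (shut) to 1 (fully open), set as the call begins (left out, the last holds). The fingers move at their own pace and stop on an object; "grip_force" is the grip in N (left out, the last holds). Time passes only in rows, so rows that do not move let the fingers close. It gives the time, the measured TCP pose, the force, the opening and the grip force at its end, in the units of the state.
- env.sense(): the state, without advancing time (a new reading comes with each control period).
- env.grab_frame(name): name is "side" or "top" or "wrist"; returns (picture, depth): 384x512x3 uint8, blue, green, red; 384x512 float32, m along the optical axis (not along the pixel's ray), 0 where there is no reading.
- env.camera_params(name): a dict with "intrinsics" (3x3 intrinsics, pixels), "dist" ([k1, k2, p1, p2, k3] as OpenCV has them; the pictures are not rectified), "T" (4x4, takes a point from camera to world coordinates); the wrist camera has in their place "mount" (4x4, takes a point from camera to tool coordinates, whose origin is the TCP and whose axes are the flange's). Camera axes: x right, y up, looking along -z (the intrinsics and any distortion apply to the point x, -y, -z); pixel columns grow to the right and rows downward; lengths in m; the calibration is good to about 2 mm. A picture is of the moment at which its call begins: read the wrist's pose just before it. camera_params takes no time and is no camera call.
- env.close_job(): hands the job in; it is judged then, once.
The state is a dict: "time": time; "q": joint angles; "qvel": joint speeds; "tau": joint torques, N m; "position": TCP position; "orientation": TCP orientation; "force": force on the tool from outside, world axes, zero at the start; "ft_torque": the same for the moment, N m; "opening": opening from 0.0 (shut) to 1.0 (fully open); "finger_force": force on a finger pad.
Only numpy, scipy, OpenCV 4.12 (cv2) and the standard library are available. Lean on these libraries where they do the work, as an engineer would, in place of code of your own. Each camera call takes 0.05 s, during which the arm holds its last target. There are 200 camera calls.

## Task

Someone has left the adhesive scraper standing in the carton-sealer tape head, where it blocks the front roller arm (the taller arm, next to the tape roll). Lift the scraper out, slide it blade first all the way down into the flat slot of the tool block and let go of it; then swing the front roller arm away from the tape roll and down, against its spring, until it is against its stop, and hold it there so that new tape can be threaded: you finish while still holding it. Leave the other things on the bench where they are.

Things in the scene. Friction and masses are not known exactly. Their poses are not given: they have to be found in the camera images.
- head: Steel tape head of a carton sealer, screwed to the bench, rollers up. Origin: on the bench, mid-width; x = carton travel (from the tape roll to the far end), y across, z up. Sizes in mm: base plate x -135..225, y -55..55, 8 thick; two side plates 4 thick at y = +-42, x -110..200, top edge z 118; rollers, arms and knife stand between them. Its bench place and yaw vary; it cannot move.
- tape_roll (a point): Centre of the tape roll at the head's -x end (head x -190, z 85 mm): diameter 140, 46 mm wide, its axis along the head's y; top at z 155. Fixed to the head.
- tie_gap (a point): Middle of the 7 mm gap between two flat aluminium tie plates that run across the head, at their top edge (head x 70, z 100 mm). The scraper's blade stands in this gap, anywhere within 6 mm of the middle along y. A toothed knife stands behind it at head x 102, top z 116.
- rear_axle (a point): Centre of the rear roller (radius 14, 50 mm long) on the shorter rear arm, 95 mm long, whose pivot is at head x 130, z 62 mm. At rest at head x 138, z 157. A link makes it swing along with the front arm, by the same angle; it is not the arm to push.
- front_axle (a point): Centre of the front roller, at the end of the front roller arm (two steel bars 20 mm wide at head y +-30). Rubber roller, radius 16, 50 mm long along head y, turning freely. At rest at head x -34, z 187 mm; at the stop at x 63, z 125, its top 23 mm above the side plates, so closed fingertips can press it from behind and above all the way. Moves on a circle of radius 125 about front_pivot.
- front_pivot (a point): Pivot axis of the front roller arm, mid-width of the head, 62 mm above the bench. Does not move.
- roller_arm (a joint): Angle of the front roller arm: 0 at rest (leaning 0.087 rad from vertical towards head +x), growing as the roller swings towards head +x and down, 0.96 rad at its hard stop (leaning 1.047). A torsion spring drives it back with about 7 N at the roller at rest and 12 N at the stop; let go, it returns to 0. With the scraper in the head it cannot pass about 0.8.
- scraper: Loose stiff scraper, 150 mm long, 0.09 to 0.15 kg, upright in the head, handle up. Origin: middle of the blade's lower edge; z up the handle, y across the blade, x through its thickness. Steel blade 3 thick, 40 wide, 55 long; black handle 20 (x) by 28 (y), z 55..150 mm. The handle's lower end is a shoulder that rests on the tie plates (origin then 45 mm over the bench). Nothing latches it.
- tool_block: Wooden tool block fixed to the bench, 60 (x) by 140 (y) by 70 mm high. Origin: centre of its underside. The flat slot is in its top towards the -y end; at the +y end (y 35 to 57 mm) a screwdriver stands, handle up to z 158 mm, and two hex keys up to z 120, all fixed. Place, side and yaw vary.
- slot_mouth (a point): Middle of the mouth of the flat slot, on the block's top (70 mm over the bench, 30 mm from the block's middle); axes as the block's. Slot 7 mm wide (x), 47 long (y), 62 deep, 2 mm chamfer, straight down. Fully home, the scraper's shoulder rests on the block's top, the blade's edge is 55 mm below this point and the scraper's y lies along the block's y, either way round.
- spare_roll: Bystander: spare tape roll lying flat, diameter 110, hole 76, height 48 mm. Origin: centre of its underside. It and the tool block stand in the two places between the robot and the head, either way round.
- tape_gun: Bystander: hand tape dispenser lying on its side, about 180 by 170 mm, 60 mm high. Origin: under the centre of its roll.
- small_carton: Bystander: small yellow carton 130 by 90 by 75 mm. Origin: centre of its underside.
- book: Bystander: thick white book 150 by 220 by 55 mm lying flat. Origin: centre of its underside.
Mind the look-alikes: they are no part of the job. There is more than one size of the scraper; the one meant has the size given above.

How it is judged:
On the way:
1. the scraper is fully home in the slot of the tool block, let go, with the roller arm at rest (z of scraper in the frame of slot_mouth below -0.05 m and horizontal distance between scraper and slot_mouth below 0.008 m and angle between the y axis of scraper and the y axis of tool_block, either way round below 0.2 rad and angle between scraper's own z axis and vertical below 0.1 rad and contact force between each of the arm, the fingers and scraper below 0.1 N and value of joint roller_arm below 0.3 rad), for 0.2 s.
At the end, for the whole second after the job is handed in: The front roller arm is at its stop (within 0.06 rad, about 7 mm at the roller) and still, held there by the robot pressing on that arm or its roller with at least 4 N; the scraper stands let go in the slot, within 5 mm of fully home and upright (value of joint roller_arm above 0.9 rad and contact force between any of the fingers, the arm and roller_arm above 4 N and velocity of joint roller_arm between -0.1 and 0.1 rad/s and z of scraper in the frame of slot_mouth below -0.05 m and horizontal distance between scraper and slot_mouth below 0.008 m and angle between the y axis of scraper and the y axis of tool_block, either way round below 0.2 rad and angle between scraper's own z axis and vertical below 0.1 rad and contact force between each of the arm, the fingers and scraper below 0.1 N); the arm keeps its last pose, push and grip.
It fails at once if a bystander is pushed more than 30 mm (distance of any of spare_roll, tape_gun, book, small_carton from where it was at the start of the episode above 0.03 m).
It also fails if it takes over 64 s, if anything falls off the work surface, if the arm or the gripper's body presses on something with over 40 N, if the wrist force passes 120 N, or if a joint passes its speed limit or range.

## Working session

There is one attempt and no reset: what is moved stays moved. The work goes in short steps, Python scripts to look and compute and a tool call to move; the robot and the scene stay as the last step left them, time stands still between calls to the robot, and variables do not carry over. Pictures are saved under pics/ and viewed, at most 10 in all, crops included, and the job is handed in when it is done.

Besides the shell and the picture viewer there is one more tool, called after "Emit:" as a command line: name --argument value ..., lists and objects as JSON in quotes. send_rows: Moves the arm, as the interface text tells. Shifts and turns lie within -1 to 1; 1 stands for 0.5 m of shift or 0.5 rad of turn. Its arguments: {"type":"object","properties":{"series":{"type":"string"},"grip":{"type":"number"},"grip_force":{"type":"number"}},"required":["series"]}

```bash
ls; mkdir -p pics
cat > h.py <<'E'
import numpy as np, cv2, pickle
from station import env
from scipy.spatial.transform import Rotation as R
def snap(n):
    s=env.sense(); p,d=env.grab_frame(n); c=env.camera_params(n)
    if 'T' in c: T=np.array(c['T'])
    else:
        W=np.eye(4); W[:3,:3]=R.from_rotvec(s['orientation']).as_matrix(); W[:3,3]=s['position']; T=W@np.array(c['mount'])
    return p,d,np.array(c['intrinsics']),np.array(c['dist']),T
def cloud(f):
    p,d,K,D,T=f; h,w=d.shape
    uv=np.stack(np.meshgrid(np.arange(w),np.arange(h)),-1).reshape(-1,1,2).astype(np.float32)
    n=cv2.undistortPoints(uv,K,D).reshape(-1,2); z=d.reshape(-1)
    P=np.c_[n[:,0]*z,-n[:,1]*z,-z]@T[:3,:3].T+T[:3,3]
    P[z<=0]=np.nan
    return P.reshape(h,w,3)
def save(n,f):
    pickle.dump(f,open(n+'.pkl','wb'))
def load(n): return pickle.load(open(n+'.pkl','rb'))
def proj(f,X):
    p,d,K,D,T=f; c=(np.atleast_2d(X)-T[:3,3])@T[:3,:3]
    return cv2.projectPoints((c*[1,-1,-1]).reshape(-1,1,3),np.zeros(3),np.zeros(3),K,D)[0].reshape(-1,2)
E
python3 - <<'E'
from h import *
s=env.sense();print(s, env.grip_depth)
fs={n:snap(n) for n in('top','side')}
for n in fs: save(n,fs[n]); print(n,fs[n][4].round(3).tolist(),fs[n][2].round(1).tolist())
cv2.imwrite('pics/a.png',np.hstack([fs['top'][0],fs['side'][0]])[:, :])
cv2.imwrite('pics/top.png',fs['top'][0]);cv2.imwrite('pics/side.png',fs['side'][0])
E
```

```text
pics
{'time': 0.0, 'q': array([-1.42628803e+00,  1.81569009e-01,  1.60802421e+00, -2.99618038e-05,
        1.35377449e+00, -2.06318459e-01]), 'qvel': array([ 0.00081108, -0.00021644, -0.0009108 , -0.00248445,  0.00313679,
       -0.00212665]), 'tau': array([-6.01537704e-04, -4.44875515e+01, -3.51330221e+01, -4.00653526e-04,
        9.15121171e-03, -4.11215893e-06]), 'position': array([ 0.19752831, -0.53941392,  0.23036059]), 'orientation': array([-3.09163364e+00, -5.47955862e-01, -4.02055439e-05]), 'force': array([ 0.77736168, -0.08065451,  0.34600935]), 'ft_torque': array([-0.0116072 , -0.02191607, -0.02046248]), 'finger_force': 0.0, 'opening': 1.003216820093752} 0.0187
top [[-0.023, 0.998, -0.056, 0.462], [-1.0, -0.023, 0.014, 0.029], [0.013, 0.056, 0.998, 1.518], [0.0, 0.0, 0.0, 1.0]] [[492.5, 0.0, 247.3], [0.0, 492.5, 190.2], [0.0, 0.0, 1.0]]
side [[-0.941, 0.227, -0.251, 0.186], [-0.338, -0.672, 0.659, 0.978], [-0.019, 0.705, 0.709, 1.165], [0.0, 0.0, 0.0, 1.0]] [[493.2, 0.0, 254.0], [0.0, 493.2, 190.9], [0.0, 0.0, 1.0]]
```

View pics/top.png

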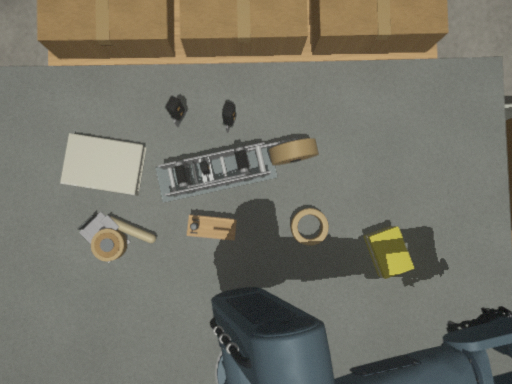

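View pics/side.png

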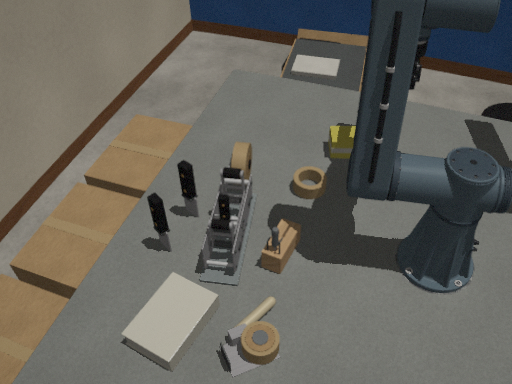

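The top view shows the head from about (165,178) to (275,150), with the tape roll at (293,150), the tool block at (211,227) and the spare roll at (310,225). Three things could be taken for the scraper: black handles at top (176,108) and (229,112), which stand behind the head, and the one in the head at side (224,208), top about (205,165). I choose the one in the head and will check it in a crop.

Run:
```python
from h import *
t=load('top');s=load('side')
a=cv2.resize(t[0][90:245,150:325],None,fx=3.4,fy=3.4,interpolation=cv2.INTER_CUBIC)
b=cv2.resize(s[0][135:285,195:310],None,fx=3.4,fy=3.4,interpolation=cv2.INTER_CUBIC)
cv2.imwrite('pics/crop.png',cv2.resize(np.hstack([a[:510],b[:510]]),(800,413)) )
for n,f in(('top',t),('side',s)):
    P=cloud(f); hsv=cv2.cvtColor(f[0],cv2.COLOR_BGR2HSV)
    reg=np.zeros(P.shape[:2],bool)
    if n=='top': reg[90:250,150:330]=1
    else: reg[130:285,140:330]=1
    # brown things
    m=reg&(hsv[...,1]>80)&(hsv[...,0]<28)&(P[...,2]>0.02)
    k,l,st,c=cv2.connectedComponentsWithStats(m.astype(np.uint8))
    for i in range(1,k):
        if st[i,4]>60:
            q=P[l==i]; print(n,'brown',c[i].round(),st[i,4],np.nanmin(q,0).round(3),np.nanmax(q,0).round(3))
            top=q[(q[:,2]>np.nanpercentile(q[:,2],50))]
    # dark
    m=reg&(hsv[...,2]<45)&(P[...,2]>0.08)
    k,l,st,c=cv2.connectedComponentsWithStats(m.astype(np.uint8))
    for i in range(1,k):
        if st[i,4]>15:
            q=P[l==i]; print(n,'dark',c[i].round(),st[i,4],np.nanmin(q,0).round(3),np.nanmax(q,0).round(3),np.nanmedian(q,0).round(3))
```

```text
top brown [293. 151.] 849 [ 0.617 -0.193  0.069] [ 0.686 -0.059  0.161]
top brown [311. 227.] 306 [ 0.38  -0.227  0.02 ] [ 0.484 -0.121  0.057]
top brown [213. 227.] 837 [0.401 0.044 0.02 ] [0.471 0.188 0.152]
top dark [177. 111.] 79 [0.748 0.186 0.115] [0.78  0.218 0.212] [0.755 0.199 0.168]
top dark [227. 120.] 36 [0.73  0.048 0.108] [0.737 0.071 0.215] [0.734 0.062 0.161]
side brown [241. 158.] 515 [ 0.596 -0.175  0.042] [0.679 0.016 0.206]
side brown [309. 181.] 614 [ 0.376 -0.226  0.02 ] [ 0.482 -0.121  0.058]
side brown [281. 244.] 1012 [0.398 0.042 0.02 ] [0.473 0.19  0.153]
side dark [187. 180.] 462 [0.73  0.042 0.081] [0.775 0.074 0.219] [0.744 0.064 0.16 ]
side dark [231. 173.] 159 [0.591 0.017 0.176] [0.641 0.042 0.209] [0.616 0.031 0.198]
side dark [158. 214.] 490 [0.748 0.187 0.081] [0.793 0.226 0.22 ] [0.761 0.214 0.163]
side dark [222. 216.] 464 [0.558 0.062 0.088] [0.651 0.208 0.202] [0.594 0.137 0.165]
```

View pics/crop.png

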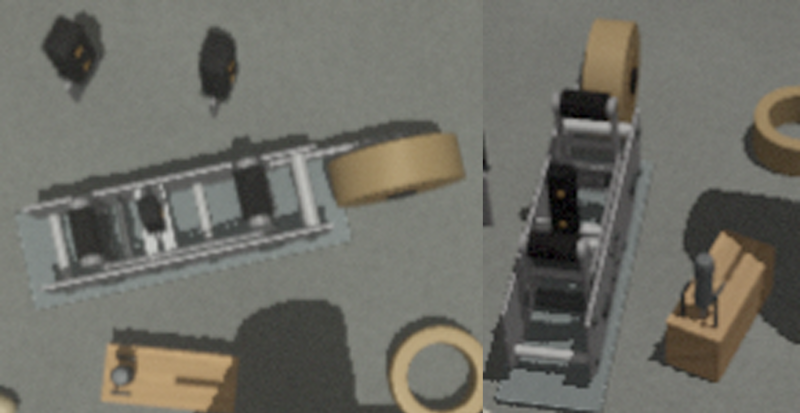

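The crop confirms it: the handle at crop (152,210) stands between the tie plates with its bright blade gap below. The two at crop (72,50) and (218,62) are decoys on the bench behind the head. The slot is at crop (205,380) and the screwdriver at (120,375).

```bash
cat > fit.py <<'E'
from h import *
def rect(q,lab):
    r=cv2.minAreaRect((q[:,:2]*1000).astype(np.float32)); print(lab,len(q),[np.round(x,1) for x in r]); return r
E
python3 - <<'E'
from fit import *
t=load('top');s=load('side')
ax=np.array([-0.0,1.0])
for n,f in(('top',t),('side',s)):
    P=cloud(f).reshape(-1,3); C=f[0].reshape(-1,3).astype(int); hsv=cv2.cvtColor(f[0],cv2.COLOR_BGR2HSV).reshape(-1,3)
    fl=P[(abs(P[:,0]-.55)<.3)&(abs(P[:,1]-.3)<.6)&(abs(P[:,2])<.02)]; print(n,'floor z',np.nanmedian(fl[:,2]))
    w=(P[:,0]>.5)&(P[:,0]<.7)&(P[:,1]>-.07)&(P[:,1]<.32)
    q=P[w&(P[:,2]>.112)&(P[:,2]<.124)&(hsv[:,2]>90)&(hsv[:,1]<60)]; rect(q,n+' plates118')
    q=P[w&(P[:,2]>.0045)&(P[:,2]<.012)]; rect(q,n+' base')
    q=P[(P[:,0]>.36)&(P[:,0]<.5)&(P[:,1]>.0)&(P[:,1]<.25)&(abs(P[:,2]-.07)<.004)&(hsv[:,1]>70)]; rect(q,n+' block top')
    r=P[(hsv[:,1]>80)&(hsv[:,0]<28)&(P[:,2]>.145)&(P[:,1]<-.04)&(P[:,0]>.55)&(P[:,0]<.72)]; rect(r,n+' roll top')
    k=P[w&(P[:,2]>.185)]; print(n,'high',len(k))
    k=k[k[:,1]>.09]; print(k.mean(0).round(4)); rect(k,'scraper top'); print(np.percentile(k[:,2],[5,50,95]).round(3))
    k=P[w&(P[:,2]>.185)&(P[:,1]<.06)]; print('front roller',k.mean(0).round(4)); rect(k,'fr')
    q=P[(P[:,0]>.36)&(P[:,0]<.5)&(P[:,1]>.0)&(P[:,1]<.25)&(P[:,2]>.13)]; print('driver',q.mean(0).round(4))
    if n=='top': print(env.camera_params('wrist')['mount'])
E
```

```text
top floor z 0.0007359242400046817
top plates118 416 [array([603.8, 101. ]), array([ 88.6, 306.9]), np.float64(11.0)]
top base 1811 [array([599.8, 125.1]), array([389.7, 198.5]), np.float64(89.8)]
top block top 672 [array([435.9, 116.5]), array([139.9,  59.8]), np.float64(82.9)]
top roll top 422 [array([ 650.5, -127.7]), array([46.4, 88.5]), np.float64(10.6)]
top high 339
[0.6027 0.1266 0.1956]
scraper top 78 [array([603. , 126.7]), array([27.3, 19.2]), np.float64(12.5)]
[0.189 0.196 0.2  ]
front roller [0.618  0.024  0.1986]
fr 261 [array([618.2,  23.8]), array([66.2, 31.8]), np.float64(11.1)]
driver [0.4416 0.1602 0.155 ]
[[ 2.65204971e-06  9.61333093e-01  2.75388242e-01  7.01648020e-02]
 [ 9.99999973e-01  6.19870063e-05 -2.26016222e-04 -1.78381458e-04]
 [-2.34347367e-04  2.75388235e-01 -9.61333067e-01 -1.42748372e-01]
 [ 0.00000000e+00  0.00000000e+00  0.00000000e+00  1.00000000e+00]]
side floor z 0.002448699839784352
side plates118 266 [array([602.3, 100.7]), array([ 89.1, 309.4]), np.float64(11.0)]
side base 1615 [array([600. , 124.8]), array([389.1, 199.6]), np.float64(90.0)]
side block top 434 [array([436.1, 114.7]), array([145.1,  59.3]), np.float64(83.3)]
side roll top 229 [array([ 647.3, -122.6]), array([47.2, 74.6]), np.float64(10.4)]
side high 294
[0.6008 0.1273 0.1947]
scraper top 83 [array([601.8, 123.6]), array([26. , 28.7]), np.float64(87.9)]
[0.187 0.196 0.2  ]
front roller [0.615  0.0273 0.1989]
fr 211 [array([616.2,  24. ]), array([64.6, 30.8]), np.float64(16.1)]
driver [0.4389 0.1631 0.151 ]
```

```bash
cat > go.py <<'E'
from h import *
import sys
x,y,z,yaw=map(float,sys.argv[1:5])   # m, deg (tool x heading), tool down
s=env.sense(); M=R.from_rotvec(s['orientation'])
a=np.radians(yaw); G=R.from_matrix(np.c_[[np.cos(a),np.sin(a),0],[np.sin(a),-np.cos(a),0],[0,0,-1]])
d=M.inv().apply(np.array([x,y,z])-s['position'])/.5
print('shift units',d.round(4),'rows>=',(np.linalg.norm(d)/.0833).round(2))
w=(M.inv()*G).as_rotvec()/.5; print('turn units',w.round(4),'rows>=',(np.linalg.norm(w)/.25).round(2))
print('t',s['time'],'pos',s['position'].round(4),'F',s['force'].round(1),'open',round(s['opening'],3),'q',s['q'].round(2))
E
python3 go.py .603 .127 .33 11
```

```text
shift units [ 1.2196 -0.9735 -0.1971] rows>= 18.88
turn units [-0.0031 -0.0005  0.3175] rows>= 1.27
t 0.1 pos [ 0.1975 -0.5395  0.2305] F [0.9 0.5 0.5] open 0.999 q [-1.43  0.18  1.61  0.    1.35 -0.21]
```

Emit:
send_rows --series "0 0 -.05 0 0 0;0 0 -.05 0 0 0;0 0 -.05 0 0 0;0 0 -.05 0 0 0;.051 -.041 0 0 0 0;.051 -.041 0 0 0 0;.051 -.041 0 0 0 0;.051 -.041 0 0 0 0" --grip 0.55

```text
time: 0.77
position: [0.2655, -0.4265, 0.3309]
orientation: [-3.093, -0.547, -0.0]
force: [-0.3, 0.5, -0.6]
opening: 0.551
finger_force: 0.0
```

Emit:
send_rows --series ".051 -.041 0 0 0 0;.051 -.041 0 0 0 0;.051 -.041 0 0 0 0;.051 -.041 0 0 0 0;.051 -.041 0 0 0 0;.051 -.041 0 0 0 0;.051 -.041 0 0 0 0;.051 -.041 0 0 0 0"

```text
time: 1.43
position: [0.4008, -0.2022, 0.331]
orientation: [-3.093, -0.548, 0.0]
force: [0.5, -0.7, -0.2]
opening: 0.55
finger_force: 0.0
```

Emit:
send_rows --series ".051 -.041 0 0 0 0;.051 -.041 0 0 0 0;.051 -.041 0 0 0 0;.051 -.041 0 0 0 0;.051 -.041 0 0 0 .1;.051 -.041 0 0 0 .1;.051 -.041 0 0 0 .1;0 0 0 0 0 0"

```text
time: 2.1
position: [0.5245, -0.0061, 0.3306]
orientation: [-3.123, -0.318, -0.001]
force: [-0.3, -0.2, -0.1]
opening: 0.55
finger_force: 0.0
```

```bash
python3 go.py .603 .127 .33 11
```

```text
shift units [ 0.2073 -0.2292  0.0019] rows>= 3.71
turn units [-0.0043 -0.0011  0.0213] rows>= 0.09
t 2.1 pos [ 0.5245 -0.0061  0.3306] F [-0.3 -0.2 -0.1] open 0.55 q [-0.24 -0.    1.6   0.    1.54  1.13]
```

Emit:
send_rows --series ".052 -.057 0 0 0 0.02;.052 -.057 0 0 0 0;.052 -.057 0 0 0 0;.051 -.058 0 0 0 0;0 0 0 0 0 0;0 0 0 0 0 0"

```text
time: 2.6
position: [0.6024, 0.1232, 0.3299]
orientation: [3.127, 0.304, -0.004]
force: [-0.1, -0.9, -0.7]
opening: 0.55
finger_force: 0.0
```

```bash
python3 go.py .603 .127 .33 11
python3 - <<'E'
from fit import *
f=snap('wrist');save('w1',f);cv2.imwrite('pics/w1.png',f[0])
P=cloud(f).reshape(-1,3);hsv=cv2.cvtColor(f[0],cv2.COLOR_BGR2HSV).reshape(-1,3)
w=(P[:,0]>.5)&(P[:,0]<.7)&(P[:,1]>.09)&(P[:,1]<.16)
k=P[w&(P[:,2]>.185)&(P[:,2]<.202)];rect(k,'scr');print(np.median(k,0),np.percentile(k[:,2],[10,50,90]))
w=(P[:,0]>.5)&(P[:,0]<.7)&(P[:,1]>-.07)&(P[:,1]<.32)
rect(P[w&(abs(P[:,2]-.118)<.004)&(hsv[:,2]>90)],'plates')
print(proj(f,[[.603,.127,.195],[.598,.1255,.1],[.6183,.0234,.187]]).round(0))
E
```

```text
shift units [ 0.0027 -0.0072 -0.0003] rows>= 0.09
turn units [-0.0004  0.0049  0.004 ] rows>= 0.03
t 2.6 pos [0.6024 0.1232 0.3299] F [-0.1 -0.9 -0.7] open 0.55 q [ 0.01  0.21  1.38 -0.    1.56  1.39]
scr 778 [array([606.4, 126.5]), array([26.7, 20. ]), np.float64(11.2)]
[0.60759406 0.12644836 0.19474577] [0.19298951 0.19474577 0.19573743]
plates 2013 [array([608.7,  89.8]), array([ 88.2, 332.1]), np.float64(10.9)]
[[252. 174.]
 [253. 158.]
 [373. 178.]]
```

View pics/w1.png

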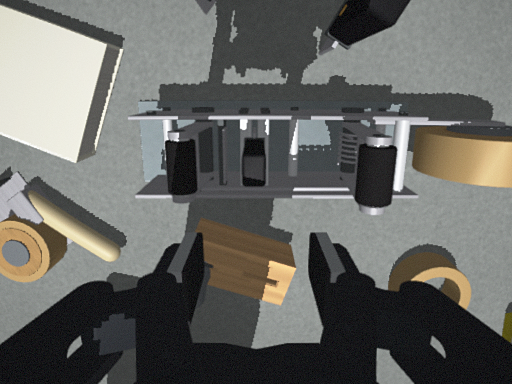

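The wrist view shows the scraper handle at (253,165) between the plates, with the front roller at (375,178), the rear roller at (182,163) and the slot at (270,284). I'm descending onto the handle, with the fingers closing along head x.

Emit:
send_rows --series ".0054 -.006 .04 0 .005 .004;0 0 .05 0 0 0;0 0 .05 0 0 0;0 0 .05 0 0 0;0 0 .05 0 0 0;0 0 .05 0 0 0;0 0 .04 0 0 0;0 0 .034 0 0 0"

```text
time: 3.32
position: [0.6037, 0.1234, 0.1477]
orientation: [3.128, 0.293, 0.001]
force: [-0.0, 0.8, -0.2]
opening: 0.548
finger_force: 0.0
```

```bash
python3 go.py .6045 .1266 .148 11
```

```text
shift units [ 0.0028 -0.0059 -0.0006] rows>= 0.08
turn units [ 0.0003 -0.0012 -0.0101] rows>= 0.04
t 3.3167 pos [0.6037 0.1234 0.1477] F [-0.   0.8 -0.2] open 0.548 q [ 0.01  0.35  1.57 -0.    1.22  1.39]
```

Emit:
send_rows --series ".003 -.006 0 0 0 -.01;0 0 0 0 0 0;0 0 0 0 0 0"

```text
time: 3.57
position: [0.6065, 0.1279, 0.1509]
orientation: [3.127, 0.303, 0.007]
force: [-0.3, -0.3, 0.8]
opening: 0.549
finger_force: 0.0
```

Emit:
send_rows --series "0 0 0 0 0 0;0 0 0 0 0 0;0 0 0 0 0 0;0 0 0 0 0 0;0 0 0 0 0 0;0 0 0 0 0 0;0 0 0 0 0 0" --grip 0 --grip_force 50

```text
time: 4.15
position: [0.6067, 0.1284, 0.1509]
orientation: [3.126, 0.304, 0.008]
force: [-0.6, -0.8, 7.8]
opening: 0.226
finger_force: 52.5
```

```bash
python3 go.py .6045 .1266 .148 11
```

```text
shift units [-0.0051  0.0027  0.0057] rows>= 0.1
turn units [ 0.0018 -0.0096  0.0038] rows>= 0.04
t 4.15 pos [0.6067 0.1284 0.1509] F [-0.6 -0.8  7.8] open 0.226 q [ 0.02  0.35  1.56 -0.    1.22  1.39]
```

Emit:
send_rows --series "0 0 -.01 0 0 0;0 0 -.02 0 0 0;0 0 -.03 0 0 0;0 0 -.04 0 0 0;0 0 -.05 0 0 0;0 0 -.05 0 0 0;0 0 -.04 0 0 0;0 0 0 0 0 0"

```text
time: 4.82
position: [0.6078, 0.1289, 0.2754]
orientation: [3.127, 0.304, 0.018]
force: [0.4, -0.2, -0.7]
opening: 0.226
finger_force: 51.8
```

```bash
python3 go.py .4323 .086 .27 83
python3 - <<'E'
from fit import *
P=cloud(snap('side')).reshape(-1,3)
k=P[(abs(P[:,0]-.6)<.05)&(abs(P[:,1]-.13)<.05)&(P[:,2]>.15)&(P[:,2]<.21)];print(len(k));rect(k,'blade');print(np.percentile(k[:,2],[1,50]))
E
```

```text
shift units [-0.361   0.0164  0.0068] rows>= 4.34
turn units [ 0.0161 -0.0177 -2.509 ] rows>= 10.04
t 4.8167 pos [0.6078 0.1289 0.2754] F [ 0.4 -0.2 -0.7] open 0.226 q [0.02 0.24 1.44 0.   1.44 1.39]
149
blade 149 [array([583.6, 149.7]), array([35.5, 83.8]), np.float64(39.9)]
[0.16539556 0.19036772]
```

Emit:
send_rows --series "-.06 .003 0 0 0 0;-.06 .003 0 0 0 0;-.06 .003 0 0 0 0;-.06 .003 0 0 0 0;-.06 .003 0 0 0 0;-.06 .002 0 0 0 0;0 0 0 .016 -.018 -.2;0 0 0 0 0 -.21"

```text
time: 5.53
position: [0.4282, 0.0855, 0.2673]
orientation: [-3.07, -0.627, 0.015]
force: [-0.1, -0.3, -0.7]
opening: 0.227
finger_force: 51.6
```

Emit:
send_rows --series "0 0 0 0 0 -.21;0 0 0 0 0 -.21;0 0 0 0 0 -.21;0 0 0 0 0 -.21;0 0 0 0 0 -.21;0 0 0 0 0 -.21;0 0 0 0 0 -.21;0 0 0 0 0 -.21"

```text
time: 6.2
position: [0.4295, 0.0857, 0.2672]
orientation: [-2.543, -1.824, 0.008]
force: [0.7, -0.8, -1.1]
opening: 0.229
finger_force: 51.6
```

Emit:
send_rows --series "0 0 0 0 0 -.21;0 0 0 0 0 -.209;0 0 0 0 0 0;0 0 0 0 0 0;0 0 0 0 0 0"

```text
time: 6.62
position: [0.43, 0.0856, 0.2681]
orientation: [-2.348, -2.07, 0.005]
force: [-0.2, -0.1, -0.7]
opening: 0.228
finger_force: 51.6
```

```bash
python3 go.py .4323 .086 .27 83
python3 - <<'E'
from fit import *
ims=[]
for n in('side','wrist','top'):
    f=snap(n);save(n+'2',f)
    P=cloud(f).reshape(-1,3);hsv=cv2.cvtColor(f[0],cv2.COLOR_BGR2HSV).reshape(-1,3)
    k=P[(abs(P[:,0]-.43)<.05)&(abs(P[:,1]-.09)<.05)&(P[:,2]>.16)&(P[:,2]<.215)]
    if len(k)>20: rect(k,n+' blade');print(np.percentile(k[:,2],[1,50]),np.median(k,0))
    q=P[(P[:,0]>.36)&(P[:,0]<.5)&(P[:,1]>.0)&(P[:,1]<.25)&(abs(P[:,2]-.07)<.004)&(hsv[:,1]>70)]
    if len(q)>50: rect(q,n+' block')
    u,v=proj(f,[[.432,.086,.12]])[0].astype(int); u0=min(max(u-100,0),312);v0=min(max(v-90,0),204)
    print(n,u0,v0,proj(f,[[.4323,.086,.07]]))
    ims.append(cv2.resize(f[0][v0:v0+180,u0:u0+200],(400,360),interpolation=cv2.INTER_CUBIC))
cv2.imwrite('pics/b.png',np.hstack(ims[:2]))
E
```

```text
shift units [ 0.0014  0.0044 -0.0039] rows>= 0.07
turn units [-0.0208 -0.0099 -0.0066] rows>= 0.1
t 6.6167 pos [0.43   0.0856 0.2681] F [-0.2 -0.1 -0.7] open 0.228 q [-0.08 -0.16  1.88  0.01  1.44  0.05]
side blade 70 [array([426. ,  82.5]), array([43.8,  4.4]), np.float64(81.7)]
[0.16498244 0.18611612] [0.42617064 0.08871594 0.18611612]
side block 438 [array([435.6, 114.5]), array([143.8,  58.9]), np.float64(82.2)]
side 185 129 [[285.3525251  231.29942127]]
wrist blade 75 [array([432.6, 104.5]), array([0.9, 2.9]), np.float64(75.6)]
[0.16582017 0.19438963] [0.43265048 0.10457382 0.19438963]
wrist block 5654 [array([437.9, 111.3]), array([129.1,  60.1]), np.float64(82.8)]
wrist 159 82 [[259.603495  160.9021033]]
top 121 138 [[221.75721716 228.49291194]]
```

View pics/b.png

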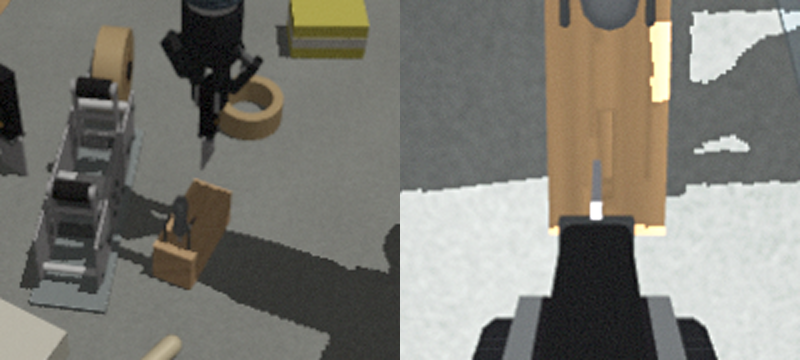

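The left panel (side view) shows the blade at (208,150), pointing down over the block. The right panel (wrist view) shows the slot at about (606,145) and the blade's edge at (595,190–215). I'll go down close to the slot and compare the two in the same picture.

Emit:
send_rows --series ".0014 .0044 .02 -.02 -.01 -.006;0 0 .03 0 0 0;0 0 .03 0 0 0;0 0 .03 0 0 0;0 0 .03 0 0 0;0 0 .01 0 0 0;0 0 0 0 0 0;0 0 0 0 0 0"

```text
time: 7.43
position: [0.4329, 0.086, 0.1942]
orientation: [2.35, 2.084, 0.001]
force: [0.5, -0.5, -1.3]
opening: 0.229
finger_force: 51.5
```

```bash
python3 go.py .4323 .086 .27 83
python3 - <<'E'
from fit import *
f=snap('wrist');save('w3',f)
P=cloud(f)
u,v=proj(f,[[.4323,.086,.07]])[0]; print(u,v)
c=f[0][80:240,180:340]; cv2.imwrite('pics/c.png',cv2.resize(c,(640,640),interpolation=cv2.INTER_CUBIC))
g=cv2.cvtColor(f[0],cv2.COLOR_BGR2GRAY)
for r in range(110,210,8): print(r,g[r,240:284:1].tolist(),P[r,260].round(3))
E
```

```text
shift units [-0.0002 -0.0011 -0.1516] rows>= 1.82
turn units [ 0.0022 -0.0001  0.0046] rows>= 0.02
t 7.4333 pos [0.4329 0.086  0.1942] F [ 0.5 -0.5 -1.3] open 0.229 q [-0.07 -0.09  1.97  0.    1.26  0.05]
254.57099487688936 179.4431220148694
110 [147, 143, 148, 144, 149, 143, 143, 140, 141, 141, 145, 148, 150, 145, 151, 153, 148, 150, 148, 147, 147, 149, 149, 149, 145, 141, 142, 141, 140, 138, 138, 140, 141, 139, 145, 141, 140, 141, 140, 134, 160, 249, 250, 248] [0.443 0.14  0.071]
118 [146, 146, 144, 148, 146, 144, 144, 140, 141, 140, 142, 148, 148, 147, 149, 144, 149, 149, 152, 146, 150, 152, 151, 146, 143, 138, 142, 142, 137, 140, 137, 140, 140, 142, 144, 144, 140, 139, 141, 144, 137, 157, 249, 250] [0.442 0.134 0.07 ]
126 [144, 145, 147, 147, 144, 147, 144, 141, 137, 138, 142, 143, 148, 150, 147, 147, 147, 144, 150, 151, 153, 151, 149, 145, 147, 142, 139, 139, 138, 135, 141, 136, 138, 140, 141, 137, 139, 139, 140, 142, 141, 137, 155, 248] [0.442 0.127 0.069]
134 [142, 143, 148, 146, 145, 146, 143, 141, 140, 142, 139, 147, 150, 151, 149, 144, 148, 148, 148, 151, 147, 148, 147, 148
[... 1525 characters left out ...]
, 133, 140, 139, 145, 141, 140, 137, 132, 132] [0.435 0.067 0.009]
190 [79, 80, 82, 76, 80, 79, 81, 78, 80, 79, 83, 77, 80, 81, 116, 140, 150, 147, 149, 122, 86, 75, 77, 80, 76, 80, 80, 81, 74, 79, 81, 80, 81, 79, 76, 105, 132, 139, 143, 141, 136, 137, 130, 130] [0.437 0.099 0.147]
198 [38, 34, 29, 33, 29, 37, 32, 39, 27, 25, 28, 33, 37, 40, 28, 34, 28, 33, 30, 33, 35, 31, 29, 37, 35, 30, 30, 32, 30, 32, 33, 37, 32, 35, 58, 75, 110, 137, 140, 143, 140, 140, 138, 137] [0.437 0.098 0.157]
206 [25, 33, 29, 34, 31, 36, 31, 26, 30, 34, 33, 31, 28, 27, 31, 36, 31, 32, 38, 33, 29, 32, 34, 31, 31, 24, 29, 33, 34, 33, 30, 32, 33, 34, 29, 51, 126, 137, 139, 134, 141, 141, 141, 142] [0.437 0.099 0.172]
```

View pics/c.png

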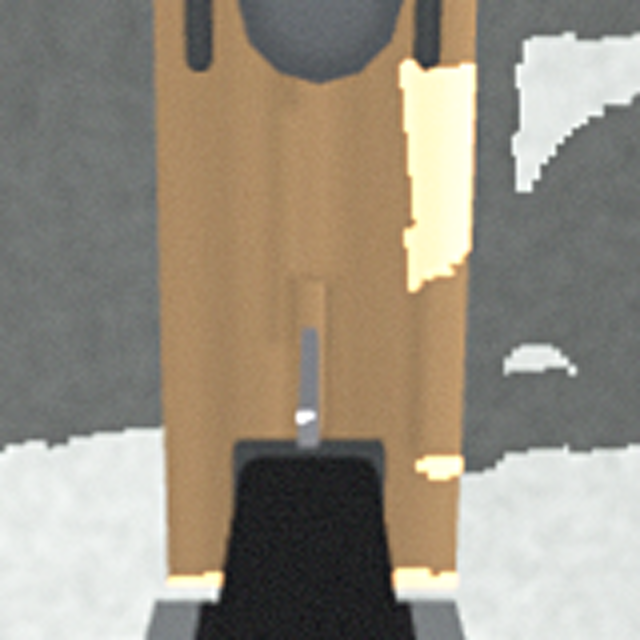

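The slot (crop columns 292–327, centre 310, far end at row 280) and the blade's lower edge (columns 302–318, centre 310, at row 328) line up to well under 1 mm. Inserting.

Emit:
send_rows --series "0 0 .015 0 0 0;0 0 .015 0 0 0;0 0 .01 0 0 0;0 0 .01 0 0 0;0 0 .01 0 0 0;0 0 .01 0 0 0;0 0 0 0 0 0;0 0 0 0 0 0"

```text
time: 8.15
position: [0.4326, 0.086, 0.1585]
orientation: [2.35, 2.085, 0.0]
force: [-0.0, 0.3, -1.9]
opening: 0.226
finger_force: 51.6
```

Emit:
send_rows --series "0 0 .012 0 0 0;0 0 .012 0 0 0;0 0 .012 0 0 0;0 0 .012 0 0 0;0 0 .01 0 0 0;0 0 .006 0 0 0;0 0 .004 0 0 0;0 0 0 0 0 0"

```text
time: 8.82
position: [0.4326, 0.086, 0.1243]
orientation: [2.35, 2.085, 0.0]
force: [-0.1, 0.5, -1.6]
opening: 0.231
finger_force: 51.6
```

Emit:
send_rows --series "0 0 .003 0 0 0;0 0 .003 0 0 0;0 0 .003 0 0 0;0 0 .003 0 0 0;0 0 0 0 0 0;0 0 0 0 0 0"

```text
time: 9.32
position: [0.4336, 0.0859, 0.1207]
orientation: [2.348, 2.084, 0.002]
force: [-5.1, 0.6, 14.1]
opening: 0.224
finger_force: 54.0
```

Contact at exactly the expected height, so the scraper is home. Releasing.

Emit:
send_rows --series "0 0 0 0 0 0;0 0 0 0 0 0;0 0 0 0 0 0;0 0 0 0 0 0;0 0 0 0 0 0;0 0 0 0 0 0" --grip 0.6

```text
time: 9.82
position: [0.4328, 0.086, 0.1187]
orientation: [2.35, 2.084, 0.001]
force: [0.2, 0.2, -0.7]
opening: 0.599
finger_force: 0.0
```

Emit:
send_rows --series "0 0 -.02 0 0 0;0 0 -.04 0 0 0;0 0 -.05 0 0 0;0 0 -.06 0 0 0;0 0 -.06 0 0 0;0 0 -.06 0 0 0;0 0 -.05 0 0 0;0 0 0 0 0 0"

```text
time: 10.48
position: [0.4354, 0.0859, 0.2954]
orientation: [2.344, 2.08, 0.013]
force: [1.7, -0.3, 0.7]
opening: 0.601
finger_force: 0.0
```

```bash
python3 go.py .57 -.03 .29 83
python3 - <<'E'
from fit import *
for n in('side','wrist'):
    P=cloud(snap(n)).reshape(-1,3)
    k=P[(abs(P[:,0]-.432)<.03)&(abs(P[:,1]-.086)<.03)&(P[:,2]>.156)&(P[:,2]<.18)]
    if len(k)>10: rect(k,n+' handle top');print(np.percentile(k[:,2],[10,50,90]))
E
```

```text
shift units [-0.1981  0.2948  0.0142] rows>= 4.27
turn units [ 0.0229 -0.0011  0.0057] rows>= 0.09
t 10.4833 pos [0.4354 0.0859 0.2954] F [ 1.7 -0.3  0.7] open 0.601 q [-0.07 -0.19  1.84 -0.    1.47  0.05]
side handle top 75 [array([430.2,  83. ]), array([29.7, 19.9]), np.float64(86.4)]
[0.15981319 0.16560635 0.16873313]
wrist handle top 849 [array([434.1,  84.9]), array([28.3, 19.8]), np.float64(82.8)]
[0.16255281 0.16464068 0.16564014]
```

The handle top reads 0.165 m in both views, which is exactly home. Next is the front roller: shut the gripper, move above and behind the roller, and tilt the tool 40° toward head +x.

```bash
python3 go.py .625 -.012 .30 101
```

```text
shift units [-0.1489  0.4043 -0.0176] rows>= 5.18
turn units [ 0.0083  0.0009 -0.6228] rows>= 2.49
t 10.5833 pos [0.4332 0.086  0.2904] F [-0.7  0.4 -0.4] open 0.599 q [-0.07 -0.18  1.85 -0.    1.47  0.05]
```

Emit:
send_rows --series "-.021 .0578 -.0025 0 0 0;-.021 .0578 -.0025 0 0 0;-.021 .0578 -.0025 0 0 0;-.021 .0578 -.0025 0 0 0;-.021 .0578 -.0025 0 0 0;-.021 .0578 -.0025 0 0 0;-.022 .0575 -.0025 0 0 0;0 0 0 .008 0 -.21" --grip 0

```text
time: 11.25
position: [0.627, -0.0144, 0.2946]
orientation: [-2.238, -2.199, 0.006]
force: [-1.3, -0.1, -1.4]
opening: -0.002
finger_force: 0.0
```

Emit:
send_rows --series "0 0 0 0 0 -.21;0 0 0 0 0 -.2;0 0 0 0 .2 0;0 0 0 0 .2 0;0 0 0 0 .2 0;0 0 0 0 .2 0;0 0 0 0 .2 0;0 0 0 0 .2 0"

```text
time: 11.92
position: [0.6241, -0.0117, 0.2969]
orientation: [-1.672, -2.022, -0.519]
force: [-0.4, 0.1, 0.3]
opening: -0.005
finger_force: 0.0
```

Emit:
send_rows --series "0 0 0 0 .196 0;0 0 0 0 0 0;0 0 0 0 0 0;0 0 0 0 0 0"

```text
time: 12.25
position: [0.6244, -0.0112, 0.2972]
orientation: [-1.618, -1.958, -0.584]
force: [-0.2, 0.0, 0.6]
opening: 0.0
finger_force: 0.0
```

```bash
cat > hd.py <<'E'
from h import *
import sys
# target TCP in head (hx, hy, z) mm, tilt deg
O=np.array([.6116,.0568,0]);X=np.array([-.191,.982,0]);Y=np.array([-.982,-.191,0]);Z=np.array([0,0,1.])
hx,hy,z,th=map(float,sys.argv[1:5]);t=np.radians(th)
G=R.from_matrix(np.c_[np.cos(t)*X+np.sin(t)*Z,-Y,np.sin(t)*X-np.cos(t)*Z])
s=env.sense();M=R.from_rotvec(s['orientation']);p=s['position']
print('head mm',[round(float((p-O)@a)*1000,1) for a in(X,Y,Z)],'F head',[round(float(s['force']@a),1) for a in(X,Y,Z)],'q',s['q'].round(2),'t',s['time'])
print('shift',(M.inv().apply(O+hx/1e3*X+hy/1e3*Y+z/1e3*Z-p)/.5).round(4),'turn',((M.inv()*G).as_rotvec()/.5).round(4))
E
python3 hd.py -70 0 230 40
```

```text
head mm [-69.2, 0.4, 297.2] F head [0.1, 0.2, 0.6] q [-0.48  0.45  1.27  0.55  1.85 -0.63] t 12.25
shift [-0.0876  0.0014  0.102 ] turn [-0.0041  0.0021 -0.007 ]
```

Emit:
send_rows --series "-.022 .0004 .025 -.004 .002 -.007;-.022 .0003 .026 0 0 0;-.022 .0004 .026 0 0 0;-.022 .0003 .025 0 0 0;0 0 0 0 0 0;0 0 0 0 0 0"

```text
time: 12.75
position: [0.6246, -0.0115, 0.2289]
orientation: [-1.614, -1.957, -0.588]
force: [-0.4, -0.7, 1.2]
opening: -0.004
finger_force: 0.0
```

```bash
python3 hd.py -44 0 199 40
python3 - <<'E'
from fit import *
f=snap('wrist');g=snap('side')
cv2.imwrite('pics/d.png',np.hstack([cv2.resize(f[0],(400,300)),cv2.resize(g[0][110:260,160:360],(400,300))]))
E
```

```text
head mm [-69.6, 0.3, 228.9] F head [-0.6, 0.5, 1.2] q [-0.48  0.52  1.33  0.54  1.75 -0.7 ] t 12.75
shift [0.0004 0.0006 0.0787] turn [-0.0032 -0.0069 -0.0019]
```

View pics/d.png

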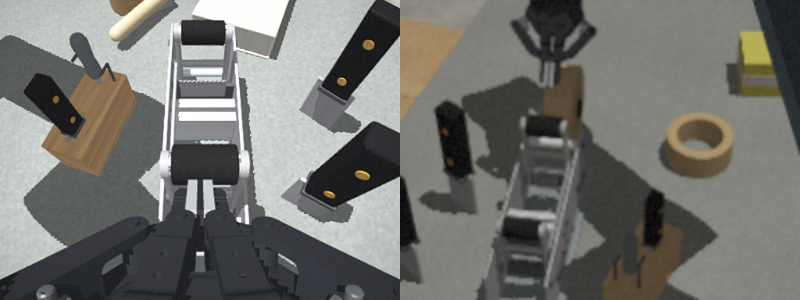

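The left panel shows the shut fingertips at (202,215), centred behind the front roller at (203,163), with the scraper home in the block at (60,110). Advancing to contact.

Emit:
send_rows --series "0 .0006 .02 -.003 -.007 0;0 0 .02 0 0 0;0 0 .02 0 0 0;0 0 .018 0 0 0;0 0 0 0 0 0;0 0 0 0 0 0"

```text
time: 13.35
position: [0.6209, 0.0128, 0.2005]
orientation: [-1.617, -1.962, -0.589]
force: [-0.1, -0.1, 1.0]
opening: -0.003
finger_force: 0.0
```

```bash
python3 hd.py -44 0 199 40
python3 - <<'E'
import numpy as np
t=np.radians(40);n=np.array([np.sin(t),-np.cos(t)]);u=np.array([np.cos(t),np.sin(t)])
a=np.linspace(.087,1.047,13);c=np.c_[np.sin(a),np.cos(a)]*125
for d in np.diff(c,axis=0): print((d@u/500).round(4),(d@n/500).round(4))
print('TCP', [(np.array([-45,62])+c[i]-16*n).round(1) for i in (6,12)])
E
```

```text
head mm [-45.0, -0.7, 200.5] F head [-0.1, 0.1, 1.0] q [-0.45  0.52  1.39  0.54  1.68 -0.71] t 13.35
shift [-0.0004 -0.0015  0.0035] turn [0.0041 0.0039 0.0016]
0.0136 0.0147
0.0123 0.0157
0.0111 0.0167
0.0097 0.0175
0.0083 0.0182
0.0068 0.0188
0.0052 0.0193
0.0037 0.0197
0.0021 0.0199
0.0005 0.02
-0.0011 0.02
-0.0027 0.0198
TCP [array([ 11.9, 179.7]), array([ 53. , 136.8])]
```

Emit:
send_rows --series "0 -.001 .004 0 0 0;.007 0 .0074 0 0 0;.0066 0 .0074 0 0 0;.0062 0 .0078 0 0 0;.0061 0 .0079 0 0 0;.0056 0 .0083 0 0 0;.0055 0 .0084 0 0 0;0 0 0 0 0 0"

```text
time: 14.02
position: [0.6152, 0.0418, 0.1941]
orientation: [-1.619, -1.964, -0.59]
force: [-0.4, -6.6, 7.9]
opening: 0.001
finger_force: 5.0
```

```bash
python3 hd.py -13.6 0 194.5 40
```

```text
head mm [-15.4, -0.7, 194.1] F head [-6.4, 1.7, 7.9] q [-0.41  0.5   1.43  0.56  1.64 -0.69] t 14.0167
shift [ 0.0032 -0.0013  0.0017] turn [0.0077 0.0067 0.0029]
```

Emit:
send_rows --series ".006 -.001 .0095 .007 .006 0;.005 0 .0088 0 0 0;.0042 0 .0091 0 0 0;.0041 0 .0091 0 0 0;.0034 0 .0094 0 0 0;.0034 0 .0094 0 0 0;.0026 0 .0097 0 0 0;.0026 0 .0097 0 0 0"

```text
time: 14.68
position: [0.6084, 0.0763, 0.1759]
orientation: [-1.616, -1.962, -0.59]
force: [-0.2, -7.2, 7.5]
opening: -0.001
finger_force: 5.3
```

Emit:
send_rows --series ".0018 0 .0098 0 0 0;.0018 0 .0099 0 0 0;.001 0 .01 0 0 0;.001 0 .01 0 0 0;.0002 0 .01 0 0 0;.0002 0 .01 0 0 0;-.0005 0 .01 0 0 0;-.0006 0 .01 0 0 0"

```text
time: 15.35
position: [0.6032, 0.1032, 0.147]
orientation: [-1.616, -1.962, -0.59]
force: [-2.0, -7.8, 8.9]
opening: 0.003
finger_force: 6.1
```

```bash
python3 hd.py 53 0 136.8 40
```

```text
head mm [47.1, -0.6, 147.0] F head [-7.2, 3.5, 8.9] q [-0.33  0.51  1.52  0.59  1.52 -0.68] t 15.35
shift [-0.004  -0.0013  0.0232] turn [0.0031 0.0019 0.0032]
```

Emit:
send_rows --series "-.001 0 .006 0 0 0;-.001 0 .006 0 0 0;-.001 0 .006 0 0 0;-.001 0 .005 0 0 0;0 0 .003 0 0 0;0 0 .003 0 0 0;0 0 0 0 0 0;0 0 0 0 0 0"

```text
time: 16.02
position: [0.6024, 0.1088, 0.1366]
orientation: [-1.617, -1.964, -0.59]
force: [-4.6, -18.2, 19.4]
opening: -0.003
finger_force: 12.8
```

```bash
python3 hd.py 53 0 136.8 40
```

```text
head mm [52.8, -0.9, 136.6] F head [-17.0, 8.0, 19.4] q [-0.33  0.52  1.53  0.59  1.5  -0.69] t 16.0167
shift [ 0.0007 -0.0018 -0.0001] turn [0.0048 0.0055 0.0048]
```

Emit:
send_rows --series "0 0 .002 0 0 0;0 0 0 0 0 0;0 0 0 0 0 0;0 0 0 0 0 0"

```text
time: 16.35
position: [0.6024, 0.1089, 0.1364]
orientation: [-1.617, -1.965, -0.59]
force: [-7.0, -20.6, 23.4]
opening: -0.002
finger_force: 14.9
```

```bash
python3 hd.py 53 0 136.8 40
python3 - <<'E'
from fit import *
f=snap('side');P=cloud(f).reshape(-1,3)
k=P[(abs(P[:,0]-.432)<.03)&(abs(P[:,1]-.086)<.03)&(P[:,2]>.156)&(P[:,2]<.18)];rect(k,'handle');print(np.percentile(k[:,2],[50,95]))
cv2.imwrite('pics/e.png',cv2.resize(f[0][110:300,160:360],(600,570)))
E
```

```text
head mm [52.9, -0.9, 136.4] F head [-18.9, 10.8, 23.4] q [-0.33  0.52  1.53  0.59  1.5  -0.69] t 16.35
shift [ 0.0008 -0.0019 -0.0004] turn [0.0054 0.0064 0.0052]
handle 78 [array([429.7,  84.7]), array([30.4, 20.1]), np.float64(85.1)]
[0.16638479 0.17022665]
```

View pics/e.png

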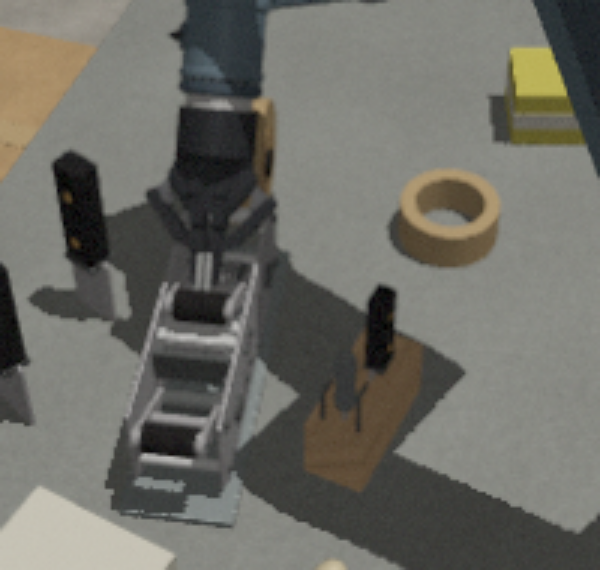

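The front roller at (205,303) is down at its stop, with the fingertips pressing it. The rear arm at (165,440) has swung along with it, the scraper stands home at (380,325), and the spare roll at (450,215) is undisturbed. The last 1 mm of push only raised the force, so the arm is against its stop. Handing in.

```bash
python3 -c "
from station import env
print(env.close_job())"
```

```text
the job is handed in; nothing more can be done
None
```

I handed the job in at about 16 s: the scraper is home in the tool-block slot and let go, and the front roller arm is held at its stop with about 30 N; the judge's result was not shown.

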